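# Unscrew the knurled lock of a tile jig and push the bat home

## Task

Release the tile jig on the pottery bench with the fingertips, without gripping or lifting anything: roll the big knurled brass ring round anticlockwise (seen from above) until the white dot on its top has come round to the red pointer for the second time, and leave it lined up there. Only then push the wooden bat that carries the terracotta tile away from the robot, under the bridge, until it rests fully home against the blue stop. Leave the tub, the jar and the wooden rib where they stand.

Things in the scene. Friction and masses are not known exactly. Their poses are not given: they have to be found in the camera images.
- jig: Fixed tile jig. Origin on the table under the ring's axis; +x is the way the bat is pushed (away from the robot, turned up to 0.35 rad), +y left of that, z up. Base board 12 mm thick, x = -200 to +75 mm, y = -85 to +85 mm. Guide strips, tops 22 mm above the table, leave a channel 114 mm wide along x.
- bridge (a point): Centre of the top of the fixed aluminium bridge, under the ring, 52 mm above the table. It is 40 mm wide in the jig's x, 170 mm long in y, underside 40 mm above the table, on a 12 mm thick leg at each end, outside the guides.
- stop (a point): Middle of the near face of the blue stop bar that crosses the channel's far end, at x = +50 mm in the jig's frame; the bar's top is 26 mm above the table.
- lock_ring (a joint): Turn of the knurled brass ring about its vertical axis, rad: grows anticlockwise from above (unscrewing), limits 0 and 6 pi. The dot faces the pointer at 0, 2 pi, 4 pi. It starts at 2.0 to 5.2 (dot past the pointer), so the dot meets the pointer first at 2 pi and the second time at 4 pi = 12.57. Turns stiffly (0.06 N m) and stays where it is left.
- ring_top (a point): Centre of the ring's flat top, on its axis, 76 mm above the table at joint 0; it rises 5 mm a turn. The ring is 90 mm across (too wide to pinch) and 22 mm high, with 30 upright ridges, 3.5 mm proud, round its rim. Its 12 mm stem hangs through the bridge and bars the bat's way up to about 1.4 turns; at 4 pi it clears the bat by 3 mm.
- dot (a point): White dot, 11 mm across, on the ring's black top, 29 mm from the axis.
- pointer (a point): Red pointer, on top of the bridge on the jig's +y side, 62 mm from the ring's axis, 53 mm above the table.
- bat: Loose plywood bat 145 (x) x 110 (y) x 16 mm, 0.25 to 0.5 kg, lying in the channel on the base board, terracotta tile let in flush. Origin at the centre of its underside, axes as the jig's. Fully home its origin is at x = -22.5 mm in the jig's frame; it starts at x = -82 to -91 mm.
- bat_near (a point): Middle of the bat's near edge face (the end to push), 8 mm above the base board.
- tub: Loose open white plastic tub, 80 mm across, 85 mm high, on one side of the jig; origin at the centre of its underside. Leave alone.
- jar: Loose closed jar with a blue cap, 60 mm across, 85 mm high, on the other side of the jig; origin at the centre of its underside. Leave alone.
- rib: Loose wooden rib (flat slip) 100 x 45 x 10 mm beside the jig; origin at the centre of its underside. Leave alone.
Mind the look-alikes: they are no part of the job. Leave any green look-alike of the bat alone.

How it is judged (in metres and radians):
On the way:
1. the ring is unscrewed until the dot meets the pointer for the second time, with the bat still behind the screw (value of joint lock_ring between 12.216 and 12.916 rad and x of bat in the frame of jig below -0.06 m), for 0.3 s.
At the end, for the whole second after the job is handed in: The ring stands within 0.35 rad (20 degrees) of 4 pi, the dot's second meeting with the pointer; the bat lies flat in its channel within 4 mm of the blue stop; ring and bat at rest (value of joint lock_ring between 12.216 and 12.916 rad and x of bat in the frame of jig above -0.0265 m and z of bat in the frame of jig below 0.015 m and angle between bat's own z axis and vertical below 0.05 rad and linear speed of bat below 0.01 m/s and velocity of joint lock_ring between -0.05 and 0.05 rad/s); the robot touches nothing.
It fails at once if the bat is lifted off the base board (z of bat in the frame of jig above 0.02 m or angle between bat's own z axis and vertical above 0.12 rad).
It fails at once if the bat is pushed under the screw before the ring has made its turns (value of joint lock_ring below 12.216 rad and x of bat in the frame of jig above -0.06 m).
It fails at once if the tub, the jar or the rib is disturbed (distance of any of tub, jar, rib from where it was at the start of the episode above 0.015 m).
It also fails if it takes over 61 s, if anything falls off the work surface, if the arm or the gripper's body presses on something with over 40 N, if the wrist force passes 120 N, or if a joint passes its speed limit or range.

## Robot

A 6-joint arm with a two-finger parallel gripper is mounted at the origin on the work surface. World frame = base frame: x ahead of the robot, y to its left, z up, the work surface at z = 0. Lengths are in m, angles in degrees, forces in N, time in s.
With the tool pointing down it reaches from about 0.3 to 0.825 m from the base axis. Payload 5.4 kg.
Tool frame: the origin (TCP) lies where the fingers leave the gripper's body, on its centre line; the fingertips stand 88 mm ahead of it and the grasp point (between the pads) lies 69 mm ahead of it; z points along the fingers, y is the direction in which the jaws open and shut (so a half turn about z gives the same grasp; the last joint's range is limited). The gripper opens to 92 mm and grips with 3 to 60 N. Pads are 20 mm wide; open, the fingers measure 128 mm over their backs; the gripper's body (75 mm by 189 mm) begins 69 mm behind the grasp point.
Start: joints at [56.717, 9.076, 91.501, -0, 79.423, -12.038], TCP at [0.208, 0.536, 0.303] pointing down, gripper open.
Joint ranges: [-166.64, 166.64], [-54.1, 131.32], [10.49, 154.53], [-73.88, 253.88], [9.74, 151.15], [-171.62, 171.62]. Speed limits (degrees/s): [147.25, 147.25, 180, 180, 180, 180].

## Interface

Orientations are given as a 3x3 rotation matrix whose columns are the frame's x, y, z axes.
In Python, from plant import manip gives the robot as it stands. The module is installed in compiled form; this text tells all that it offers.
- The arm moves only by the shell command python3 -m handwheel 'ROWS' [FORCE]. ROWS is JSON, a list that holds one entry, the list of rows, each a list of 7 numbers: the shift along the tool's x, y, z in cm, then the turn, a rotation vector about the tool's x, y, z in rad, then the finger opening in cm, from 0 to 9.19. A call has 1 to 8 rows; each row shifts and turns the pose as measured when the row begins, along the tool's axes as they then stand; what a row does not reach is not made up. A row lasts 1/12 s, in which the tool goes at most 41.7 mm and 7.16 degrees, less where a joint would pass 70% of its speed; a pose out of reach is approached as far as the arm can. A call with a gripper value outside its range is refused whole. The fingers move at their own pace and stop on an object; FORCE is the grip in N (left out, the last holds). Time passes only in rows, so rows that do not move let the fingers close. It gives the time, the measured TCP pose, the force and the opening at its end, in the units of the state.
- manip.observe(): the state, without advancing time (a new reading comes with each control period).
- manip.capture(name): name is "scene" or "top" or "wrist"; returns a dict with "pixels" (400x640x3 uint8, red, green, blue), "intrinsics" (3x3 intrinsics, pixels), "distortion" ([k1, k2, p1, p2, k3] as OpenCV has them; the pictures are not rectified), "origin" and "orientation" of the camera in the world; the wrist camera has in their place "T_tool_cam" (4x4, takes a point from camera to tool coordinates, whose origin is the TCP and whose axes are the flange's). Camera axes: x right, y up, looking along -z (the intrinsics and any distortion apply to the point x, -y, -z); pixel columns grow to the right and rows downward; lengths in m; the calibration is good to about 2 mm. A picture is of the moment at which its call begins: read the wrist's pose just before it. There is no depth.
- manip.sign_off(): hands the job in, once; it reports no verdict.
The state is a dict: "time": time; "qpos": joint angles; "joint_velocities": joint speeds; "effort": joint torques, N m; "tool_pos": TCP position; "tool_rot": TCP orientation; "wrist_force": force on the tool from outside, world axes, zero at the start; "torque": the same for the moment, N m; "gripper_width": finger opening in m.
Only numpy, scipy, OpenCV 4.12 (cv2) and the standard library are available. Lean on these libraries where they do the work, as an engineer would, in place of code of your own. Each camera call takes 0.05 s, during which the arm holds its last target.

## Working session

There is one attempt and no reset: what is moved stays moved. The work goes in short steps, Python scripts to look and compute and a shell command to move; the robot and the scene stay as the last step left them, time stands still between calls to the robot, and variables do not carry over. Pictures are saved under pics/ and viewed, and the job is handed in when it is done.

```bash
mkdir -p pics && cat > h.py <<'E'
import numpy as np, cv2
from plant import manip
def cap(n):
    s=manip.observe(); c=manip.capture(n)
    K=np.array(c["intrinsics"]);d=np.array(c["distortion"])
    if n=="wrist":
        T=np.array(c["T_tool_cam"]);R=np.array(s["tool_rot"]);p=np.array(s["tool_pos"])
        O=R@T[:3,3]+p;Rc=R@T[:3,:3]
    else: O=np.array(c["origin"]);Rc=np.array(c["orientation"])
    return c["pixels"],K,d,O,Rc
def ray(px,K,d,O,Rc,z):
    u=cv2.undistortPoints(np.array([[px]],float),K,d)[0,0]
    v=Rc@np.array([u[0],-u[1],-1.]); return O+v*(z-O[2])/v[2]
def proj(P,K,d,O,Rc):
    P=np.atleast_2d(P); q=(P-O)@Rc; q=q*[1,-1,-1]
    return cv2.projectPoints(q.reshape(-1,1,3),np.zeros(3),np.zeros(3),K,d)[0][:,0]
def save(im,f): cv2.imwrite("pics/"+f,np.ascontiguousarray(im[:,:,::-1]))
E
python3 - <<'E'
from h import *
import pickle
s=manip.observe();print({k:np.round(v,3).tolist() for k,v in s.items()})
for n in ["scene","top","wrist"]:
    c=cap(n);save(c[0],n+"0.png");pickle.dump(c,open(n+"0.pkl","wb"));print(n,c[3],c[1][0,0])
E
```

```text
{'time': 0.0, 'qpos': [56.716, 9.111, 91.571, 0.0, 79.425, -12.035], 'joint_velocities': [0.104, -0.002, -0.052, 0.163, -0.026, -0.007], 'effort': [0.0, -38.559, -32.21, 0.07, 0.038, -0.0], 'tool_pos': [0.208, 0.536, 0.302], 'tool_rot': [[-0.932, 0.362, -0.001], [0.362, 0.932, -0.002], [0.0, -0.002, -1.0]], 'wrist_force': [0.628, -0.019, -0.479], 'torque': [-0.002, -0.049, -0.016], 'gripper_width': 0.092}
scene [ 1.13579564 -0.41753007  1.21760337] 481.15443094360745
top [0.36524327 0.01584286 1.14242227] 402.18883731914747
wrist [0.14039086 0.5607685  0.38494095] 358.2090427248772
```

```bash
ls . pics
```

```text
.:
h.py
pics
scene0.pkl
top0.pkl
wrist0.pkl

pics:
scene0.png
top0.png
wrist0.png
```

View pics/scene0.png

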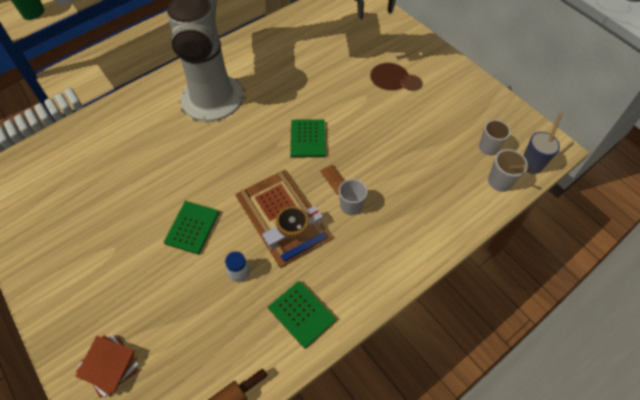

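View pics/top0.png

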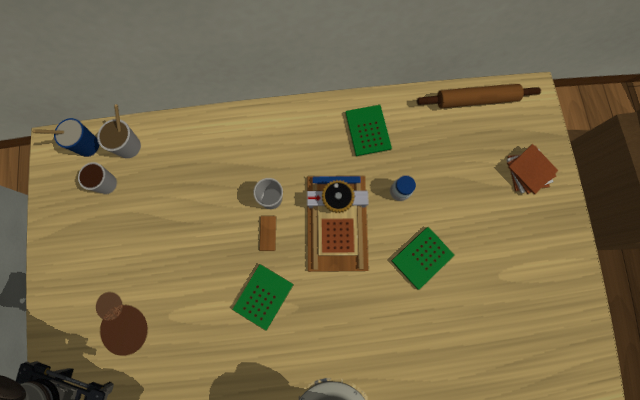

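View pics/wrist0.png

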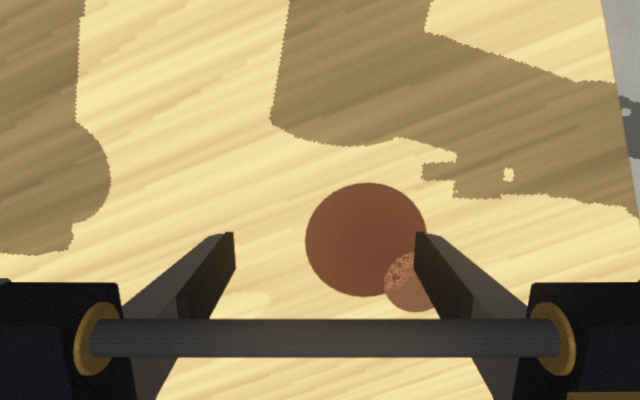

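The top view shows the jig at about (338,220): ring (338,196), red pointer (313,198), blue stop (337,180) and the bat with its tile (338,237). The tub is at (268,193), the jar at (403,188) and the rib at (267,233). There are green look-alikes at (368,131), (422,258) and (262,297). I'll enlarge the jig.

```bash
python3 - <<'E'
from h import *
import pickle
c=pickle.load(open("top0.pkl","rb"))
save(cv2.resize(c[0][168:278,240:425],None,fx=4.3,fy=4.3,interpolation=cv2.INTER_CUBIC),"topcrop.png")
c=pickle.load(open("scene0.pkl","rb"))
save(cv2.resize(c[0][155:285,215:380],None,fx=4.6,fy=4.6,interpolation=cv2.INTER_CUBIC),"scenecrop.png")
E
```

```text
(no output)
```

View pics/topcrop.png

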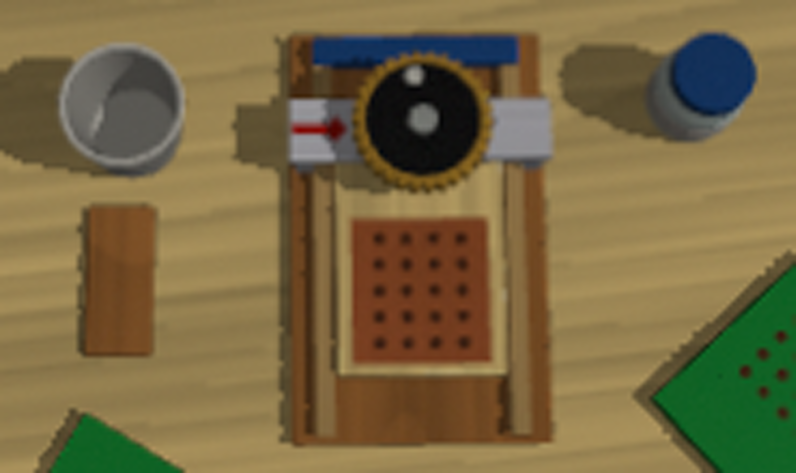

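View pics/scenecrop.png

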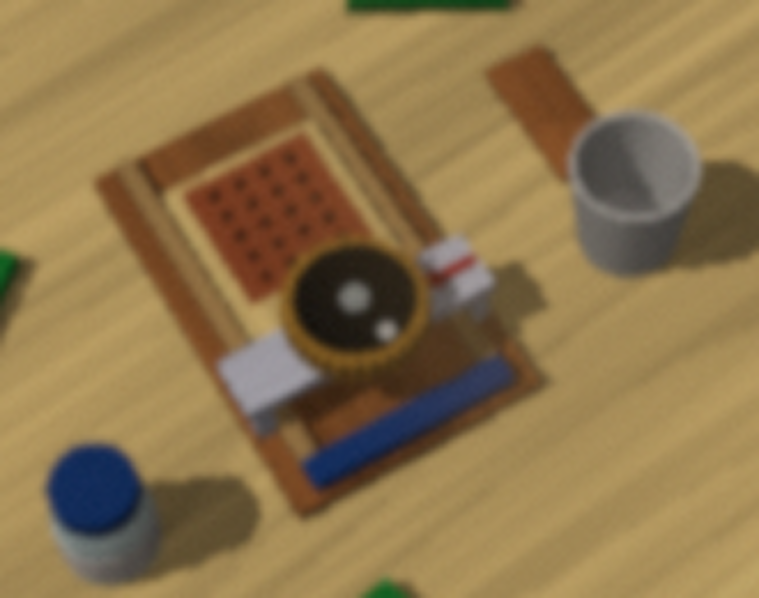

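Candidates for the bat are the ply and terracotta piece in the channel at top (338,237) and the green plates at (368,131), (422,258) and (262,297). I choose the one in the channel; the crop confirms it is a wooden bat with a terracotta tile inside the jig, behind the bridge. Next I fit the jig pose.

```bash
cat > fit.py <<'E'
from h import *
import pickle
from scipy.optimize import least_squares
t=pickle.load(open("top0.pkl","rb"))[1:];s=pickle.load(open("scene0.pkl","rb"))[1:]
T=lambda x,y:(240+x/4.3-.4,168+y/4.3-.4)
S=lambda x,y:(215+x/4.6-.4,155+y/4.6-.4)
# jig-frame pts, pixel, cam
obs=[((-.2,.085,.012),T(289,442),t),((-.2,-.085,.012),T(550,442),t),((.075,.085,.012),T(292,35),t),((.075,-.085,.012),T(538,35),t),
((-.02,.085,.052),T(290,161),t),((-.02,-.085,.052),T(552,160),t),((.02,.085,.052),T(289,99),t),((.02,-.085,.052),T(551,98),t),
((0,0,.080),T(423,119),t),((0,0,.080),S(354,297),s),
((-.2,-.085,.012),S(96,180),s),((-.2,.085,.012),S(320,68),s),((.075,.085,.012),S(546,377),s),((.075,-.085,.012),S(305,512),s),
((-.02,-.085,.052),S(220,368),s),((.02,-.085,.052),S(255,414),s),((.02,.085,.052),S(493,282),s),((-.02,.085,.052),S(460,238),s)]
def w(p,q):
    c,s_=np.cos(p[2]),np.sin(p[2]);q=np.array(q);return np.array([p[0]+c*q[0]-s_*q[1],p[1]+s_*q[0]+c*q[1],q[2]])
f=lambda p:np.concatenate([proj(w(p,q),*c)[0]-px for q,px,c in obs])
if __name__=="__main__":
    r=least_squares(f,[.45,0,0],loss="soft_l1");print(r.x);print(np.round(r.fun.reshape(-1,2),1).tolist())
    p=r.x
    d=ray(T(414,74),*t,.080);print("dot top",d);d2=ray(S(386,331),*s,.080);print("dot scene",d2)
    for d in(d,d2):
        a=np.arctan2(d[1]-p[1],d[0]-p[0])-p[2];print("theta",(a-np.pi/2)%(2*np.pi),np.hypot(*(d[:2]-p[:2])))
    for n,px,z in(("bat nl",T(338,374),.028),("bat nr",T(507,374),.028),("tub",T(122,105),.085),("jar",T(713,74),.085),("rib",T(118,280),.01)):
        q=ray(px,*t,z);c,s_=np.cos(p[2]),np.sin(p[2]);e=q[:2]-p[:2];print(n,q.round(4),"jig",np.round([c*e[0]+s_*e[1],-s_*e[0]+c*e[1]],4))
E
python3 fit.py
```

```text
[ 0.59704184 -0.088135   -0.10681161]
[[0.7, 0.9], [1.1, 0.3], [-0.6, -0.0], [0.4, -0.4], [-0.1, -0.1], [0.3, -0.3], [0.1, 0.3], [0.0, 0.1], [0.3, 0.1], [1.1, 0.5], [-0.2, -0.3], [0.9, -0.6], [0.1, 1.0], [-0.5, 0.8], [0.0, -1.2], [-0.6, 0.1], [1.4, -0.0], [1.1, -1.0]]
dot top [ 0.62719652 -0.08561628  0.08      ]
dot scene [ 0.62377407 -0.08807746  0.08      ]
theta 4.9025340168022735 0.030259684959433347
theta 4.821353154366604 0.02673229739084928
bat nl [ 0.4487 -0.0168  0.028 ] jig [-0.1551  0.0551]
bat nr [ 0.4361 -0.1247  0.028 ] jig [-0.1561 -0.0535]
tub [0.627  0.0998 0.085 ] jig [0.0098 0.1901]
jar [ 0.6044 -0.274   0.085 ] jig [ 0.0272 -0.184 ]
rib [0.5279 0.1194 0.01  ] jig [-0.0909  0.199 ]
```

```bash
python3 -m handwheel '[[[-2.9,-2.7,0,0,0,0,4],[-2.9,-2.7,0,0,0,0,4],[-2.9,-2.7,0,0,0,0,4],[-2.9,-2.7,0,0,0,0,4],[-2.9,-2.7,0,0,0,0,4],[-2.9,-2.7,0,0,0,0,4],[-2.9,-2.7,0,0,0,0,4],[-2.9,-2.7,0,0,0,0,4]]]'
```

```text
time: 0.82
tool_pos: [0.3468, 0.2441, 0.298]
tool_rot: [[-0.937, 0.349, -0.004], [0.349, 0.937, -0.002], [0.003, -0.004, -1.0]]
wrist_force: [0.4, -0.2, 0.5]
gripper_width: 0.0413
```

```bash
python3 -m handwheel '[[[-2.9,-2.9,0,0,0,0,4],[-2.9,-2.9,0,0,0,0,4],[-2.9,-2.9,0,0,0,0,4],[-2.9,-2.9,0,0,0,0,4],[-2.9,-2.9,0,0,0,0,4],[-2.9,-2.9,0,0,0,0,4],[-2.9,-2.9,0,0,0,0,4],[-2.9,-2.9,0,0,0,0,4]]]'
python3 -m handwheel '[[[0,0,0,0,0,0.124,4],[0,0,0,0,0,0.124,4],[0,0,0,0,0,0.124,4],[0,0,0,0,0,0.124,4],[0,0,0,0,0,0.124,4],[0,0,0,0,0,0.124,4],[0,0,0,0,0,0.124,4],[0,0,0,0,0,0.124,4]]]'
python3 -m handwheel '[[[0,0,0,0,0,0.124,4],[0,0,0,0,0,0.124,4],[0,0,0,0,0,0.124,4],[0,0,0,0,0,0.124,4],[0,0,0,0,0,0.124,4],[0,0,0,0,0,0.124,4],[0,0,0,0,0,0.124,4],[0,0,0,0,0,0.124,4]]]'
python3 -m handwheel '[[[0,0,0,0,0,0.124,4],[0,0,0,0,0,0.124,4],[0,0,0,0,0,0.124,4],[0,0,0,0,0,0.124,4],[0,0,0,0,0,0.124,4],[0,0,0,0,0,0.124,4],[0,0,0,0,0,0.124,4],[0,0,0,0,0,0,4]]]'
```

```text
time: 1.48
tool_pos: [0.4811, -0.0614, 0.2976]
tool_rot: [[-0.937, 0.35, -0.002], [0.35, 0.937, -0.001], [0.002, -0.002, -1.0]]
wrist_force: [0.4, 0.3, -0.0]
gripper_width: 0.04
time: 2.15
tool_pos: [0.4822, -0.0713, 0.2945]
tool_rot: [[-0.207, 0.978, -0.007], [0.978, 0.207, -0.002], [-0.0, -0.007, -1.0]]
wrist_force: [-0.2, -0.0, 0.0]
gripper_width: 0.04
time: 2.82
tool_pos: [0.4806, -0.0707, 0.2918]
tool_rot: [[0.712, 0.703, -0.012], [0.703, -0.712, 0.0], [-0.008, -0.008, -1.0]]
wrist_force: [0.1, 0.2, 0.7]
gripper_width: 0.0401
time: 3.48
tool_pos: [0.479, -0.0701, 0.2891]
tool_rot: [[0.995, -0.099, -0.016], [-0.099, -0.995, 0.002], [-0.017, -0.001, -1.0]]
wrist_force: [0.4, 0.1, 0.6]
gripper_width: 0.0399
```

```bash
python3 -m handwheel '[[[2.4,0.3,3.2,0,0.016,0,4],[2.4,0.3,3.2,0,0,0,4],[0,0,3.2,0,0,0,4],[0,0,3.2,0,0,0,4],[0,0,0,0,0,0,4],[0,0,0,0,0,0,4]]]'
python3 - <<'E'
from h import *
c=cap("wrist");save(c[0],"w1.png");print(manip.observe()["tool_pos"],manip.observe()["qpos"])
C=np.array([.597,-.0881,.080]);print(proj(C,*c[1:]))
E
```

```text
time: 3.98
tool_pos: [0.53, -0.0819, 0.1595]
tool_rot: [[0.997, -0.079, 0.008], [-0.079, -0.997, -0.002], [0.008, 0.002, -1.0]]
wrist_force: [0.1, 0.8, 0.8]
gripper_width: 0.0399
[ 0.52948808 -0.0816681   0.1593863 ] [-2.17152648e+01  1.22448105e+01  1.05196953e+02  3.74194723e-02
  6.21507629e+01  7.28292218e+01]
[[322.68757673 116.48236519]]
```

View pics/w1.png

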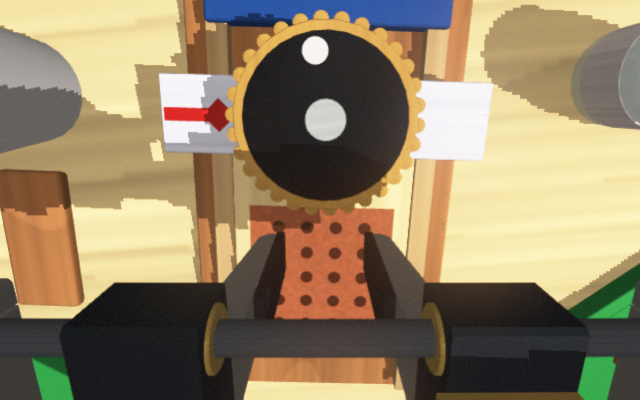

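The wrist view shows the ring centred at (325,120), the dot at (315,50) and the pointer tip at (218,115) on the left. The fingertips are at (283,235) and (367,235), lined up with the ring. I'll lower slightly and close in until contact.

```bash
python3 -m handwheel '[[[0,0,0.4,0,-0.008,0,4],[1.0,0,0,0,0,0,4],[0.4,0,-0.03,0,0,0,4],[0.2,0,-0.03,0,0,0,4],[0.2,0,-0.03,0,0,0,4]]]'
```

```text
time: 4.45
tool_pos: [0.5478, -0.0838, 0.1622]
tool_rot: [[0.997, -0.075, -0.002], [-0.075, -0.997, -0.004], [-0.001, 0.005, -1.0]]
wrist_force: [-7.2, -2.0, -4.3]
gripper_width: 0.0398
```

```bash
python3 -m handwheel '[[[-0.4,0,0.4,0,0,0,4],[0,0,0.4,0,0,0,4],[0,0,0,0,0,0,4]]]'
```

```text
time: 4.7
tool_pos: [0.5445, -0.084, 0.1559]
tool_rot: [[0.997, -0.075, 0.002], [-0.075, -0.997, -0.006], [0.003, 0.006, -1.0]]
wrist_force: [-0.1, -0.3, 0.7]
gripper_width: 0.0398
```

```bash
python3 -m handwheel '[[[0.5,0,-0.02,0,0,0,4],[0.1,0.55,-0.02,0,0,-0.11,4],[0.1,0.55,-0.02,0,0,-0.11,4],[0.1,0.55,-0.02,0,0,-0.11,4],[0.1,0.55,-0.02,0,0,-0.11,4]]]'
python3 - <<'E'
from h import *
c=cap("wrist");save(c[0],"w2.png");s=manip.observe();p=np.array(s["tool_pos"]);x=np.array(s["tool_rot"])[:,0]
d=np.array([.597,-.0881])-p[:2];print(np.hypot(*d),np.degrees(np.arctan2(d[1],d[0])),np.degrees(np.arctan2(x[1],x[0])))
E
```

```text
time: 5.12
tool_pos: [0.5517, -0.1047, 0.1564]
tool_rot: [[0.927, 0.375, -0.012], [0.375, -0.927, -0.003], [-0.012, -0.002, -1.0]]
wrist_force: [-2.1, 2.3, -1.4]
gripper_width: 0.0397
0.048393092170762195 21.144391166361064 22.30535700975641
```

View pics/w2.png

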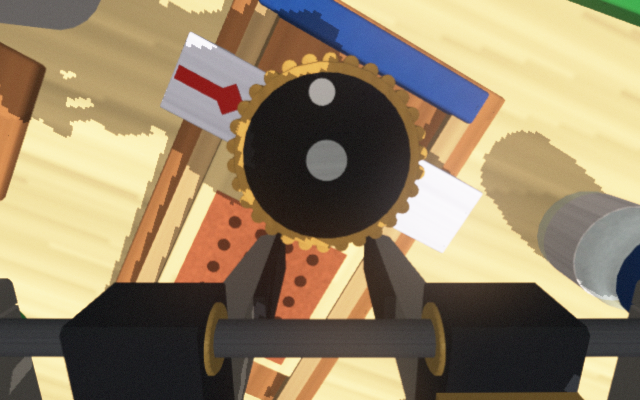

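The dot at (322,92) kept its place relative to the fingertips, so the ring turns with the tool. I'll continue the orbit.

```bash
python3 -m handwheel '[[[0.1,0.55,-0.02,0,0.003,-0.11,4],[0.1,0.55,-0.02,0,0.003,-0.11,4],[0.1,0.55,-0.02,0,0.003,-0.11,4],[0.1,0.55,-0.02,0,0.003,-0.11,4],[0.1,0.55,-0.02,0,0.003,-0.11,4],[0.1,0.55,-0.02,0,0.003,-0.11,4],[0.1,0.55,-0.02,0,0.003,-0.11,4],[0.1,0.55,-0.02,0,0.003,-0.11,4]]]'
cat > st.py <<'E'
from h import *
s=manip.observe();p=np.array(s["tool_pos"]);R=np.array(s["tool_rot"]);x=R[:,0]
d=np.array([.597,-.0881])-p[:2];print("r",np.hypot(*d),"ang",np.degrees(np.arctan2(d[1],d[0])),"psi",np.degrees(np.arctan2(x[1],x[0])),"q6",s["qpos"][5],"q1",s["qpos"][0],"z",p[2])
w=np.array([-R[1,2],R[0,2],0]);print("tiltfix tool",np.round(R.T@w,4),"F",np.round(s["wrist_force"],1), "F tool",np.round(R.T@np.array(s["wrist_force"]),1))
E
python3 st.py
```

```text
time: 5.83
tool_pos: [0.5827, -0.134, 0.1567]
tool_rot: [[0.275, 0.961, -0.016], [0.961, -0.275, 0.007], [0.002, -0.018, -1.0]]
wrist_force: [-4.1, -2.6, -0.8]
gripper_width: 0.0401
r 0.048073238155761096 ang 72.71284871354143 psi 74.02591731229738 q6 -8.531865346666407 q1 -24.51209597190228 z 0.15673474953583738
tiltfix tool [-0.0177 -0.0024  0.    ] F [-4.1 -2.6 -0.8] F tool [-3.7 -3.2  0.9]
```

```bash
python3 -m handwheel '[[[0.1,0.55,-0.02,-0.004,0,-0.11,4],[0.1,0.55,-0.02,-0.004,0,-0.11,4],[0.1,0.55,-0.02,-0.004,0,-0.11,4],[0.1,0.55,-0.02,-0.004,0,-0.11,4],[0.1,0.55,-0.02,-0.004,0,-0.11,4],[0.1,0.55,-0.02,-0.004,0,-0.11,4],[0.1,0.55,-0.02,-0.004,0,-0.11,4],[0.1,0.55,-0.02,-0.004,0,-0.11,4]]]'
python3 st.py; python3 - <<'E'
from h import *
c=cap("wrist");save(c[0],"w3.png")
E
```

```text
time: 6.5
tool_pos: [0.624, -0.1273, 0.158]
tool_rot: [[-0.586, 0.811, 0.007], [0.811, 0.586, -0.0], [-0.004, 0.005, -1.0]]
wrist_force: [-2.3, -2.9, -1.7]
gripper_width: 0.0397
r 0.04758993396763843 ang 124.55431343421144 psi 125.85210299472377 q6 -58.347879740039055 q1 -22.43372821454785 z 0.15803972667567692
tiltfix tool [ 0.0053  0.004  -0.    ] F [-2.3 -2.9 -1.7] F tool [-1.  -3.5  1.7]
```

View pics/w3.png

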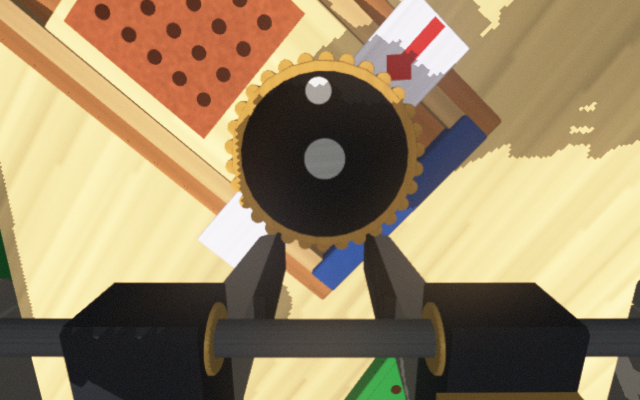

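```bash
python3 -m handwheel '[[[0.1,0.55,0,0,0,-0.11,4],[0.1,0.55,0,0,0,-0.11,4],[0.1,0.55,0,0,0,-0.11,4],[0.1,0.55,0,0,0,-0.11,4],[0.1,0.55,0,0,0,-0.11,4],[0.1,0.55,0,0,0,-0.11,4],[0.1,0.55,0,0,0,-0.11,4],[0.1,0.55,0,0,0,-0.11,4]]]'
python3 st.py
```

```text
time: 7.22
tool_pos: [0.6431, -0.0905, 0.1588]
tool_rot: [[-0.998, 0.058, 0.014], [0.058, 0.998, -0.011], [-0.014, -0.01, -1.0]]
wrist_force: [0.1, -2.6, -2.5]
gripper_width: 0.0399
r 0.046206109273028956 ang 177.05490754935641 psi 176.65475072504867 q6 -105.0123567072031 q1 -18.516749698906413 z 0.1588315560529231
tiltfix tool [-0.0103  0.0143 -0.    ] F [ 0.1 -2.6 -2.5] F tool [-0.2 -2.6  2.5]
```

```bash
python3 -m handwheel '[[[0.15,0.55,0,-0.001,0.002,-0.11,4],[0.15,0.55,0,-0.001,0.002,-0.11,4],[0.15,0.55,0,-0.001,0.002,-0.11,4],[0.15,0.55,0,-0.001,0.002,-0.11,4],[0.15,0.55,0,-0.001,0.002,-0.11,4],[0.15,0.55,0,-0.001,0.002,-0.11,4],[0.15,0.55,0,-0.001,0.002,-0.11,4]]]'
python3 st.py; python3 - <<'E'
from h import *
c=cap("wrist");save(c[0],"w4.png")
E
```

```text
time: 7.8
tool_pos: [0.631, -0.0564, 0.1602]
tool_rot: [[-0.755, -0.655, 0.025], [-0.655, 0.755, -0.013], [-0.011, -0.026, -1.0]]
wrist_force: [4.2, 1.3, -3.6]
gripper_width: 0.04
r 0.04646258117809312 ang -136.94875826070896 psi -139.03974953380344 q6 -146.71328451537093 q1 -15.902423062322496 z 0.16016780660250915
tiltfix tool [-0.0261  0.0107 -0.    ] F [ 4.2  1.3 -3.6] F tool [-4.  -1.7  3.7]
```

View pics/w4.png

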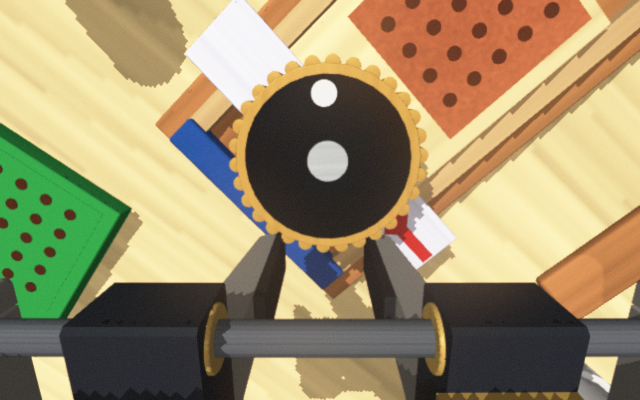

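```bash
python3 -m handwheel '[[[-1.5,0,0,0,0,0,4],[-1,0,-2.5,-0.02,0.01,0,4],[0,0,-3,-0.006,0,0.124,4],[0,0,-0.03,0,0,0.124,4],[0,0,-0.03,0,0,0.124,4],[0,0,-0.03,0,0,0.124,4],[0,0,-0.03,0,0,0.124,4],[0,0,-0.03,0,0,0.124,4]]]'
python3 -m handwheel '[[[0,0,-0.03,0,0,0.124,4],[0,0,-0.03,0,0,0.124,4],[0,0,-0.03,0,0,0.124,4],[0,0,-0.03,0,0,0.124,4],[0,0,-0.03,0,0,0.124,4],[0,0,-0.03,0,0,0.124,4],[0,0,-0.03,0,0,0.124,4],[0,0,-0.03,0,0,0.124,4]]]'
python3 -m handwheel '[[[0,0,-0.03,0,0,0.124,4],[0,0,-0.03,0,0,0.124,4],[0,0,-0.03,0,0,0.124,4],[0,0,-0.03,0,0,0.124,4],[0,0,-0.03,0,0,0.124,4],[0,0,-0.03,0,0,0.124,4],[0,0,-0.03,0,0,0.124,4],[0,0,-0.03,0,0,0.124,4]]]'
python3 -m handwheel '[[[0,0,-0.03,0,0,0.124,4],[0,0,-0.03,0,0,0.124,4],[0,0,-0.03,0,0,0.124,4],[0,0,-0.03,0,0,0.124,4],[0,0,-0.03,0,0,0.124,4],[0,0,-0.03,0,0,0.124,4],[0,0,-0.03,0,0,0.124,4],[0,0,-0.03,0,0,0.124,4]]]'
python3 st.py
```

```text
time: 8.52
tool_pos: [0.6519, -0.0374, 0.2236]
tool_rot: [[-0.999, 0.047, 0.006], [0.047, 0.999, 0.001], [-0.006, 0.001, -1.0]]
wrist_force: [0.3, -0.3, 0.3]
gripper_width: 0.0405
time: 9.18
tool_pos: [0.6549, -0.0381, 0.2308]
tool_rot: [[-0.5, 0.866, 0.014], [0.866, 0.5, -0.0], [-0.007, 0.012, -1.0]]
wrist_force: [-0.4, -0.6, -0.2]
gripper_width: 0.0402
time: 9.85
tool_pos: [0.6575, -0.0387, 0.2377]
tool_rot: [[0.458, 0.889, 0.021], [0.889, -0.458, -0.001], [0.009, 0.019, -1.0]]
wrist_force: [0.5, -1.1, -0.3]
gripper_width: 0.0401
time: 10.52
tool_pos: [0.6601, -0.0393, 0.2445]
tool_rot: [[0.995, 0.094, 0.028], [0.094, -0.996, -0.002], [0.028, 0.004, -1.0]]
wrist_force: [0.1, 0.5, -0.2]
gripper_width: 0.04
r 0.0797278410907637 ang -142.2879395265841 psi 5.41749910589893 q6 70.5472000879401 q1 -13.96091955870403 z 0.24450090065486635
tiltfix tool [ 0.0045 -0.028   0.    ] F [ 0.1  0.5 -0.2] F tool [ 0.2 -0.5  0.2]
```

```bash
python3 -m handwheel '[[[-3.1,0.85,0,0,-0.02,0,4],[-3.1,0.85,0,0.004,-0.008,0,4],[-3.1,0.85,0,0,0,0,4],[-3.1,0.85,0,0,0,0,4],[0,0,0,0,0,0.08,4],[0,0,0,0,0,0.08,4],[0,0,0,0,0,0,4]]]'
python3 st.py
```

```text
time: 11.1
tool_pos: [0.5346, -0.0847, 0.244]
tool_rot: [[0.992, -0.123, 0.002], [-0.123, -0.992, -0.001], [0.002, 0.0, -1.0]]
wrist_force: [-0.5, 0.2, -0.1]
gripper_width: 0.04
r 0.06247759313470082 ang -3.1560129004190847 psi -7.079993902310956 q6 75.27250373597549 q1 -21.802832507393894 z 0.243974019583673
tiltfix tool [ 0.0004 -0.0024  0.    ] F [-0.5  0.2 -0.1] F tool [-0.5 -0.1  0.1]
```

```bash
python3 -m handwheel '[[[0,-0.4,2.9,0,0,0,4],[0,0,2.9,0,0,0,4],[0,0,2.8,0,0,0,4],[0,0,0,0,0,0,4],[0.5,0,0,0,0,0,4],[0.3,0,0,0,0,0,4]]]'
python3 st.py
```

```text
time: 11.6
tool_pos: [0.5464, -0.0819, 0.1611]
tool_rot: [[0.991, -0.135, 0.007], [-0.135, -0.991, -0.001], [0.007, 0.0, -1.0]]
wrist_force: [-11.1, 6.3, 3.7]
gripper_width: 0.0398
r 0.05098541304988232 ang -6.961274033672644 psi -7.7312446029517 q6 76.60441100429857 q1 -21.09108947649613 z 0.161064917068723
tiltfix tool [ 0.0003 -0.0067 -0.    ] F [-11.1   6.3   3.7] F tool [-11.9  -4.8  -3.7]
```

```bash
python3 -m handwheel '[[[0.1,0.55,0,0,-0.003,-0.11,4],[0.1,0.55,0,0,0,-0.11,4],[0.1,0.55,0,0,0,-0.11,4],[0.1,0.55,0,0,0,-0.11,4],[0.1,0.55,0,0,0,-0.11,4],[0.1,0.55,0,0,0,-0.11,4],[0.1,0.55,0,0,0,-0.11,4],[0.1,0.55,0,0,0,-0.11,4]]]'
python3 st.py; python3 - <<'E'
from h import *
c=cap("wrist");save(c[0],"w5.png")
E
```

```text
time: 12.27
tool_pos: [0.5625, -0.1222, 0.1668]
tool_rot: [[0.71, 0.704, -0.018], [0.704, -0.71, -0.001], [-0.013, -0.012, -1.0]]
wrist_force: [-2.1, -0.8, -2.5]
gripper_width: 0.04
r 0.04848400550483481 ang 44.704510641959686 psi 44.78543510680835 q6 21.338581987327554 q1 -24.089445133029177 z 0.1668253081339694
tiltfix tool [-0.0121  0.0132 -0.    ] F [-2.1 -0.8 -2.5] F tool [-2.  -0.9  2.6]
```

View pics/w5.png

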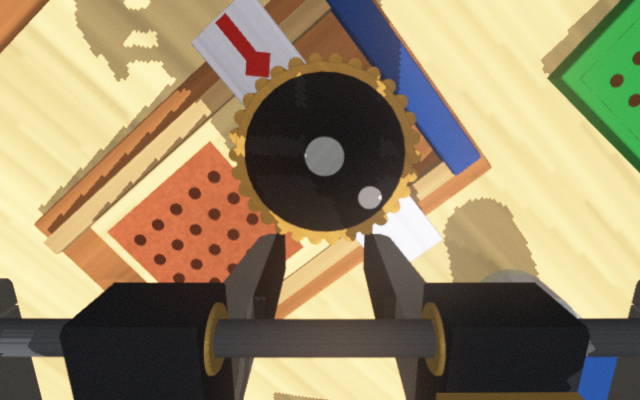

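```bash
python3 -m handwheel '[[[0.1,0.55,0.15,-0.002,0.003,-0.11,4],[0.1,0.55,0.15,-0.002,0.003,-0.11,4],[0.1,0.55,0.15,-0.002,0.003,-0.11,4],[0.1,0.55,0.15,-0.002,0.003,-0.11,4],[0.1,0.55,0.1,-0.002,0.002,-0.11,4],[0.1,0.55,0.1,-0.002,0,-0.11,4],[0.1,0.55,0.1,-0.002,0,-0.11,4],[0.1,0.55,0.1,-0.002,0,-0.11,4]]]'
python3 st.py
```

```text
time: 12.98
tool_pos: [0.608, -0.1366, 0.1686]
tool_rot: [[-0.112, 0.994, 0.001], [0.994, 0.112, -0.003], [-0.004, 0.001, -1.0]]
wrist_force: [-1.3, -0.5, -2.1]
gripper_width: 0.0397
r 0.049784213186154475 ang 102.80356347635045 psi 96.42713051058645 q6 -30.054285421817397 q1 -23.696841120581297 z 0.16859469773593377
tiltfix tool [ 0.0006  0.0036 -0.    ] F [-1.3 -0.5 -2.1] F tool [-0.4 -1.3  2.1]
```

```bash
python3 - <<'E'
from h import *
c=cap("wrist");save(c[0],"w6.png")
E
```

```text
(no output)
```

View pics/w6.png

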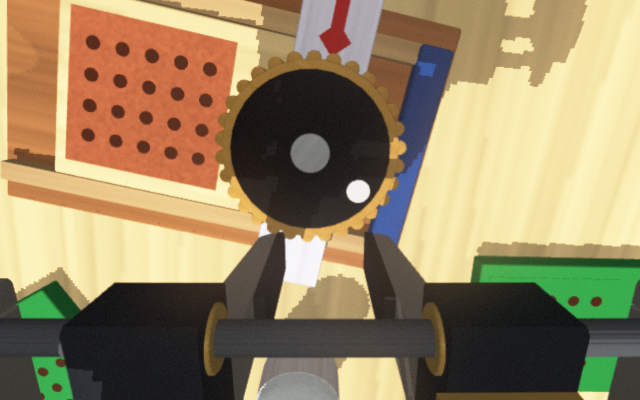

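```bash
python3 -m handwheel '[[[-0.5,0,0,0,0.003,0,4],[0,-0.5,0.5,0,0,0,4],[0,0,0.6,0,0,0,4],[0,0,0,0,0,0,4]]]'
python3 st.py
```

```text
time: 13.37
tool_pos: [0.6075, -0.1433, 0.1621]
tool_rot: [[-0.103, 0.995, 0.011], [0.995, 0.103, -0.004], [-0.005, 0.011, -1.0]]
wrist_force: [-0.2, 0.3, -1.0]
gripper_width: 0.0399
r 0.05618945779387216 ang 100.74316896514617 psi 95.93269690200002 q6 -30.351091985213518 q1 -24.38002289240584 z 0.16207068461014654
tiltfix tool [ 0.0109  0.0047 -0.    ] F [-0.2  0.3 -1. ] F tool [ 0.3 -0.2  1. ]
```

```bash
python3 -m handwheel '[[[0,-0.4,0.3,0.01,0.004,0,4],[0,0,0.2,0,0,0,4],[0.5,0,0,0,0,0,4],[0.3,0,0,0,0,0,4]]]'
python3 st.py
```

```text
time: 13.7
tool_pos: [0.6021, -0.137, 0.1571]
tool_rot: [[-0.099, 0.995, 0.001], [0.995, 0.099, -0.003], [-0.003, 0.001, -1.0]]
wrist_force: [-0.9, -7.8, 0.7]
gripper_width: 0.0396
r 0.04912783290830368 ang 96.01618360993609 psi 95.66703518523263 q6 -29.55863397066175 q1 -23.955813836626213 z 0.1570800869565848
tiltfix tool [0.0005 0.0031 0.    ] F [-0.9 -7.8  0.7] F tool [-7.7 -1.7 -0.7]
```

```bash
python3 -m handwheel '[[[0.1,0.55,0.04,0,0,-0.11,4],[0.1,0.55,0.04,0,0,-0.11,4],[0.1,0.55,0.04,0,0,-0.11,4],[0.1,0.55,0.04,0,0,-0.11,4],[0.1,0.55,0.04,0,0,-0.11,4],[0.1,0.55,0.04,0,0,-0.11,4],[0.1,0.55,0.04,0,0,-0.11,4],[0.1,0.55,0.04,0,0,-0.11,4]]]'
python3 st.py; python3 - <<'E'
from h import *
c=cap("wrist");save(c[0],"w7.png")
E
```

```text
time: 14.37
tool_pos: [0.6377, -0.1125, 0.157]
tool_rot: [[-0.85, 0.526, 0.005], [0.526, 0.85, -0.016], [-0.013, -0.011, -1.0]]
wrist_force: [1.0, -0.5, -0.8]
gripper_width: 0.0399
r 0.04747903531920817 ang 149.11808096260333 psi 148.26005466847423 q6 -78.31482863156953 q1 -20.39223164974235 z 0.15699207308184443
tiltfix tool [-0.011   0.0126 -0.    ] F [ 1.  -0.5 -0.8] F tool [-1.1  0.1  0.8]
```

View pics/w7.png

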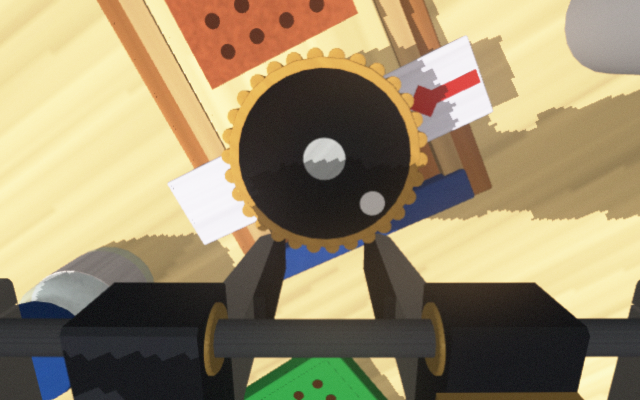

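```bash
python3 -m handwheel '[[[0.12,0.55,0.04,-0.001,0.002,-0.11,4],[0.12,0.55,0.04,-0.001,0.002,-0.11,4],[0.12,0.55,0.04,-0.001,0.002,-0.11,4],[0.12,0.55,0.04,-0.001,0.002,-0.11,4],[0.12,0.55,0.04,-0.001,0.002,-0.11,4],[0.12,0.55,0.04,-0.001,0.002,-0.11,4],[0.12,0.55,0.04,-0.001,0.002,-0.11,4],[0.12,0.55,0.04,-0.001,0.002,-0.11,4]]]'
python3 st.py; python3 - <<'E'
from h import *
c=cap("wrist");save(c[0],"w8.png")
E
```

```text
time: 15.08
tool_pos: [0.6407, -0.069, 0.1576]
tool_rot: [[-0.94, -0.342, 0.008], [-0.342, 0.939, -0.015], [-0.002, -0.017, -1.0]]
wrist_force: [3.1, -1.7, 0.2]
gripper_width: 0.0398
r 0.04770142466416499 ang -156.36195409266315 psi -159.97244934740974 q6 -126.33541047747191 q1 -16.613534853256038 z 0.15762722477150445
tiltfix tool [-0.0166  0.0023 -0.    ] F [ 3.1 -1.7  0.2] F tool [-2.3 -2.6 -0.1]
```

View pics/w8.png

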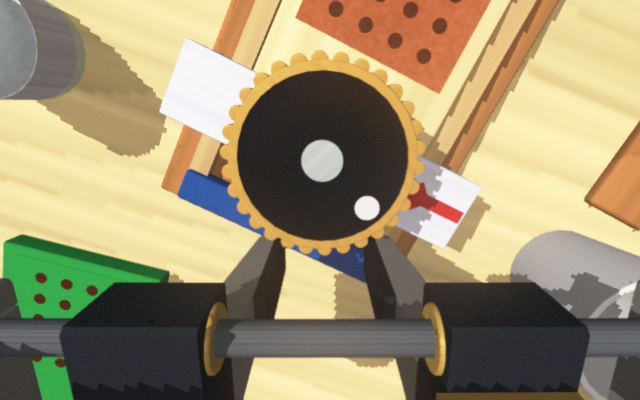

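```bash
python3 -m handwheel '[[[0.12,0.53,0.02,-0.005,0,-0.11,4],[0.12,0.53,0.02,-0.005,0,-0.11,4],[0.12,0.53,0.02,-0.005,0,-0.11,4]]]'
python3 st.py; python3 - <<'E'
from h import *
c=cap("wrist");save(c[0],"w9.png")
C=np.array([.5965,-.0885,.086]);print(proj(np.array([C,[.597+.062*np.cos(1.464),-.0881+.062*np.sin(1.464),.053],C+[.029*np.cos(1.464),.029*np.sin(1.464),0]]),*c[1:]))
E
```

```text
time: 15.38
tool_pos: [0.6322, -0.0558, 0.1582]
tool_rot: [[-0.775, -0.632, 0.008], [-0.632, 0.775, -0.003], [-0.004, -0.008, -1.0]]
wrist_force: [2.8, -0.7, -1.0]
gripper_width: 0.0401
r 0.0478349916489646 ang -137.4559911119312 psi -140.80932554123888 q6 -145.06375984091153 q1 -15.90385400836422 z 0.15817480339543305
tiltfix tool [-0.0076  0.0039  0.    ] F [ 2.8 -0.7 -1. ] F tool [-1.8 -2.3  1. ]
[[321.1764198  162.29492086]
 [400.7245849  232.53835094]
 [366.53052555 207.75496943]]
```

View pics/w9.png

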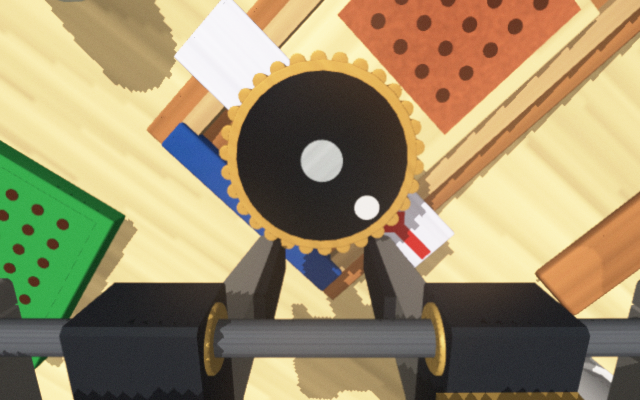

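The dot at (367,208) sits where the aligned dot should be, (366.5,207.8), on the line to the red pointer. I back off radially, lift and recheck.

```bash
python3 -m handwheel '[[[-0.8,0,0,0,0,0,4],[-1.2,0,0,0,0,0,4],[-0.5,0,-3,0,0,0,4],[0,0,-3.5,0,0,0,4],[0,0,0,0,0,0,4]]]'
python3 - <<'E'
from h import *
c=cap("wrist");save(c[0],"w10.png")
C=np.array([.5965,-.0885,.086]);print(proj(np.array([C,C+[.029*np.cos(1.464),.029*np.sin(1.464),0]]),*c[1:]))
c=cap("top");save(cv2.resize(c[0][168:278,240:425],None,fx=4.3,fy=4.3,interpolation=cv2.INTER_CUBIC),"t10.png")
E
python3 st.py
```

```text
time: 15.85
tool_pos: [0.6499, -0.0363, 0.2217]
tool_rot: [[-0.79, -0.613, -0.004], [-0.613, 0.79, 0.001], [0.003, 0.004, -1.0]]
wrist_force: [0.7, -1.1, 2.0]
gripper_width: 0.04
[[310.84175101 103.08967728]
 [345.66887551 137.48104631]]
r 0.07249103430557996 ang -134.12018893320686 psi -142.10053819772205 q6 -141.73964484992902 q1 -13.842533098463347 z 0.21601449381933954
tiltfix tool [ 0.0096 -0.0076 -0.    ] F [-0.3  0.7 -1. ] F tool [-0.2  0.7  1.1]
```

View pics/w10.png

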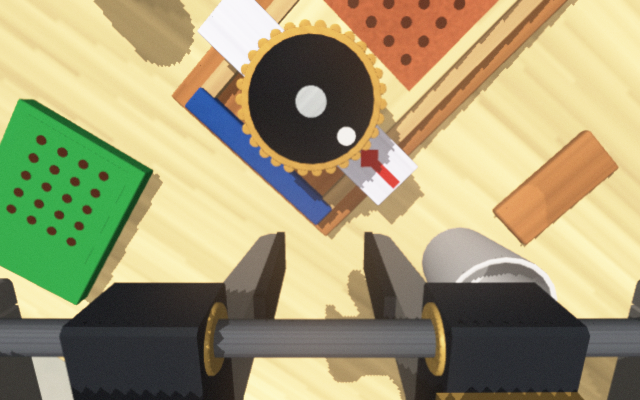

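View pics/t10.png

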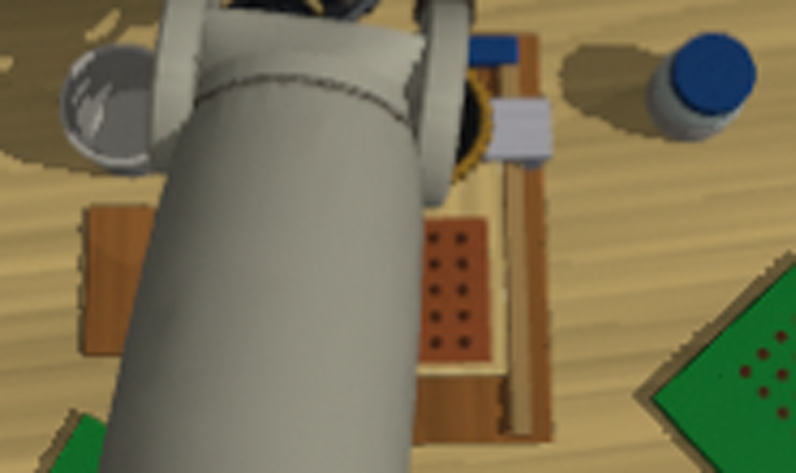

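Ring verified: dot at (346,136) against a predicted aligned position of (345.7,137.5). I turn the tool square to the jig and go behind the bat.

```bash
python3 -m handwheel '[[[0,0,-2,0.009,-0.007,0.124,4],[0,0,0,0,0,0.124,4],[0,0,0,0,0,0.124,4],[0,0,0,0,0,0.124,4],[0,0,0,0,0,0.124,4],[0,0,0,0,0,0.124,4],[0,0,0,0,0,0.04,4],[0,0,0,0,0,0,4]]]'
python3 st.py
```

```text
time: 16.62
tool_pos: [0.6415, -0.0341, 0.2216]
tool_rot: [[-0.989, 0.146, -0.027], [0.146, 0.989, 0.006], [0.027, 0.002, -1.0]]
wrist_force: [0.4, 0.1, 0.9]
gripper_width: 0.0401
r 0.06999306195300584 ang -129.45833892290918 psi 171.6259595219791 q6 -95.39973958388067 q1 -13.784577947344461 z 0.22156030595967932
tiltfix tool [ 0.002  -0.0274  0.    ] F [0.4 0.1 0.9] F tool [-0.4  0.2 -0.9]
```

```bash
python3 -m handwheel '[[[0,0,0,0.002,-0.027,-0.04,4],[3.7,-0.95,0,0,0,0,4],[3.7,-0.95,0,0,0,0,4],[3.7,-0.95,0,0,0,0,4],[3.7,-0.95,0,0,0,0,4],[3.7,-0.95,0,0,0,0,4],[3.7,-0.95,0,0,0,0,4],[0,0,0,0,0,0,4]]]'
cat > st2.py <<'E'
from h import *
s=manip.observe();p=np.array(s["tool_pos"]);R=np.array(s["tool_rot"]);x=R[:,0]
e=p[:2]-[.597,-.0881];c,n=np.cos(-.1068),np.sin(-.1068)
print("jig",c*e[0]+n*e[1],-n*e[0]+c*e[1],"psi",np.degrees(np.arctan2(x[1],x[0])),"want 173.9 z",p[2],"tipz",p[2]-.088)
w=np.array([-R[1,2],R[0,2],0]);print("tiltfix tool",np.round(R.T@w,4), "F tool",np.round(R.T@np.array(s["wrist_force"]),1))
E
python3 st2.py
```

```text
time: 17.28
tool_pos: [0.399, -0.0638, 0.2066]
tool_rot: [[-0.994, 0.108, -0.025], [0.108, 0.994, 0.01], [0.026, 0.007, -1.0]]
wrist_force: [-0.3, 0.7, -1.3]
gripper_width: 0.04
jig -0.19941934993565175 0.0030530546468419476 psi 173.82593507935604 want 173.9 z 0.20656952883077356 tipz 0.11856952883077357
tiltfix tool [ 0.0072 -0.0257  0.    ] F tool [0.4 0.6 1.3]
```

```bash
python3 -m handwheel '[[[-1.3,-0.3,0,0.007,-0.026,0,4],[0,0,3,0,0,0,4],[0,0,3,0,0,0,4],[0,0,2.5,0,0,0,4],[0,0,0,0,0,0,4]]]'
python3 st2.py
```

```text
time: 17.7
tool_pos: [0.4086, -0.0678, 0.1167]
tool_rot: [[-0.993, 0.114, 0.001], [0.114, 0.993, 0.0], [-0.001, 0.0, -1.0]]
wrist_force: [-0.3, 1.1, -0.8]
gripper_width: 0.0402
jig -0.18951413773498438 0.0001325074297822311 psi 173.43337818177056 want 173.9 z 0.11668057822683908 tipz 0.028680578226839087
tiltfix tool [ 0.0003  0.0009 -0.    ] F tool [0.4 1.  0.8]
```

```bash
python3 -m handwheel '[[[0,0,0.6,0,0,-0.008,4],[0,0,0.4,0,0,0,4],[0,0,0,0,0,0,4]]]'
python3 st2.py; python3 - <<'E'
from h import *
c=cap("scene");save(cv2.resize(c[0][155:285,215:380],None,fx=4.6,fy=4.6,interpolation=cv2.INTER_CUBIC),"s11.png")
E
```

```text
time: 17.95
tool_pos: [0.4084, -0.0675, 0.106]
tool_rot: [[-0.994, 0.106, -0.002], [0.106, 0.994, 0.002], [0.002, 0.001, -1.0]]
wrist_force: [-0.3, -0.5, -0.0]
gripper_width: 0.0402
jig -0.1897107557439721 0.00042294919074449544 psi 173.89842051950302 want 173.9 z 0.10603129889794878 tipz 0.018031298897948786
tiltfix tool [ 0.0015 -0.002  -0.    ] F tool [ 0.3 -0.5  0. ]
```

View pics/s11.png

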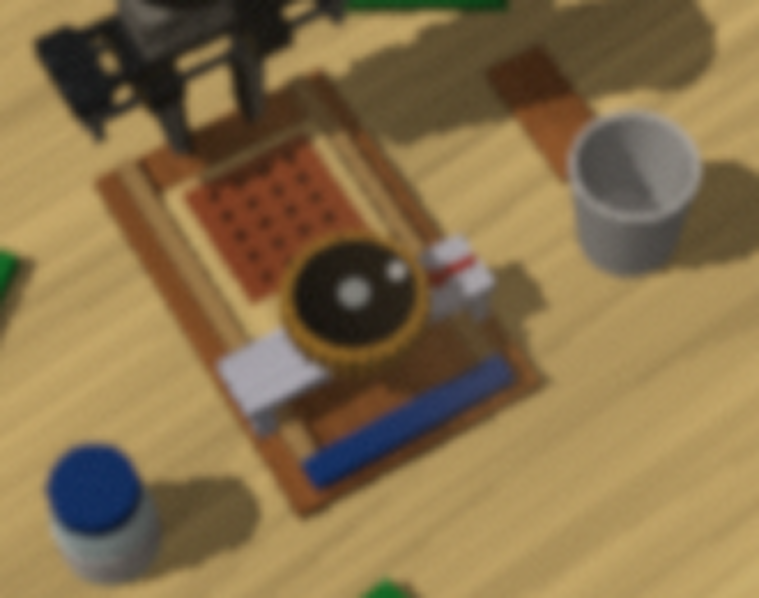

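The scene view shows the fingertips in the channel behind the bat at (180,145) and (245,110), and the dot at (397,270) facing the red pointer at (455,268). I start the push.

```bash
python3 -m handwheel '[[[-0.8,0,0,0,0,0,4],[-0.8,0,0,0,0,0,4],[-0.8,0,0,0,0,0,4],[-0.8,0,0,0,0,0,4],[-0.8,0,0,0,0,0,4]]]'
python3 st2.py
```

```text
time: 18.42
tool_pos: [0.4522, -0.0724, 0.1089]
tool_rot: [[-0.994, 0.106, 0.0], [0.106, 0.994, 0.0], [-0.0, 0.0, -1.0]]
wrist_force: [-2.1, 0.4, -0.4]
gripper_width: 0.0399
jig -0.1455987560712082 0.0001762269926337337 psi 173.903256147142 want 173.9 z 0.1089376011692535 tipz 0.0209376011692535
tiltfix tool [0.     0.0001 0.    ] F tool [2.2 0.2 0.4]
```

```bash
python3 -m handwheel '[[[-0.8,0,0.12,0,0,0,4],[-0.8,0,0.1,0,0,0,4],[-0.8,0,0.08,0,0,0,4],[-0.6,0,0.06,0,0,0,4],[-0.4,0,0.04,0,0,0,4]]]'
python3 st2.py
```

```text
time: 18.83
tool_pos: [0.4872, -0.0756, 0.1047]
tool_rot: [[-0.995, 0.103, -0.015], [0.103, 0.995, 0.003], [0.015, 0.001, -1.0]]
wrist_force: [-7.1, 0.9, 6.5]
gripper_width: 0.0401
jig -0.11053077918254905 0.0007036300021614848 psi 174.06481083981473 want 173.9 z 0.10467888950126521 tipz 0.016678889501265212
tiltfix tool [ 0.001  -0.0155 -0.    ] F tool [ 7.3  0.2 -6.4]
```

```bash
python3 -m handwheel '[[[-0.2,0,-0.15,0,-0.01,0,4],[-0.3,0,0,0,-0.005,0,4],[-0.3,0,0,0,0,0,4]]]'
python3 st2.py; python3 - <<'E'
from h import *
c=cap("scene");save(cv2.resize(c[0][155:285,215:380],None,fx=4.6,fy=4.6,interpolation=cv2.INTER_CUBIC),"s12.png")
E
```

```text
time: 19.08
tool_pos: [0.4929, -0.0759, 0.1052]
tool_rot: [[-0.995, 0.101, -0.015], [0.101, 0.995, 0.003], [0.015, 0.002, -1.0]]
wrist_force: [-19.9, -0.6, 16.2]
gripper_width: 0.0397
jig -0.10479173353675711 0.001034732824979498 psi 174.1944458766179 want 173.9 z 0.10516973882540265 tipz 0.017169738825402653
tiltfix tool [ 0.0019 -0.0149 -0.    ] F tool [ 20.   -2.6 -15.9]
```

View pics/s12.png

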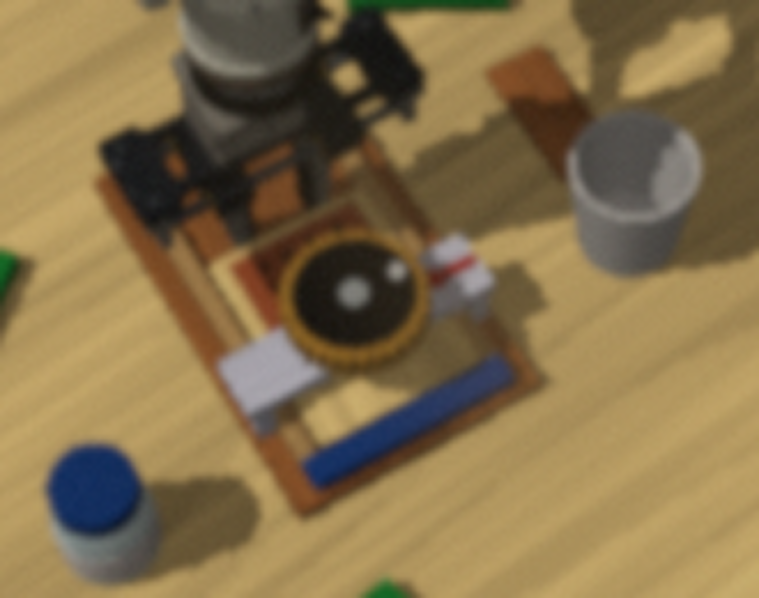

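The bat's far end meets the blue stop at about (350,420), and the push force rose to 20 N at the expected TCP x of -0.105, so it looks home. I back off horizontally, lift clear, swing aside and check.

```bash
python3 -m handwheel '[[[0.3,0,0,0,0,0,4],[1,0,0,0,0,0,4],[2,0,0,0,0,0,4],[1,0,-3,0,-0.014,0,4],[0,0,-4,0,0,0,4],[0,0,-4,0,0,0,4],[0,4,0,0,0,0,4],[0,4,0,0,0,0,4]]]'
python3 -m handwheel '[[[1,4,0,0,0,0,4],[1,4,0,0,0,0,4],[1,4,0,0,0,0,4],[1,4,0,0,0,0,4],[1,4,0,0,0,0,4],[1,4,0,0,0,0,4],[0,4,0,0,0,0,4],[0,0,0,0,0,0,4]]]'
python3 - <<'E'
from h import *
import pickle
for n,r in(("top",(168,278,240,425)),("scene",(155,285,215,380))):
    c=cap(n);pickle.dump(c,open(n+"1.pkl","wb"));save(cv2.resize(c[0][r[0]:r[1],r[2]:r[3]],None,fx=4.3 if n=="top" else 4.6,fy=4.3 if n=="top" else 4.6,interpolation=cv2.INTER_CUBIC),n[0]+"13.png")
E
```

```text
time: 19.8
tool_pos: [0.4634, 0.0031, 0.2234]
tool_rot: [[-0.993, 0.113, 0.016], [0.113, 0.994, -0.002], [-0.016, -0.0, -1.0]]
wrist_force: [0.1, -0.3, -1.5]
gripper_width: 0.0401
time: 20.47
tool_pos: [0.4438, 0.3011, 0.2326]
tool_rot: [[-0.992, 0.114, 0.053], [0.114, 0.993, 0.008], [-0.052, 0.014, -0.999]]
wrist_force: [0.2, 0.8, 0.4]
gripper_width: 0.0398
```

View pics/t13.png

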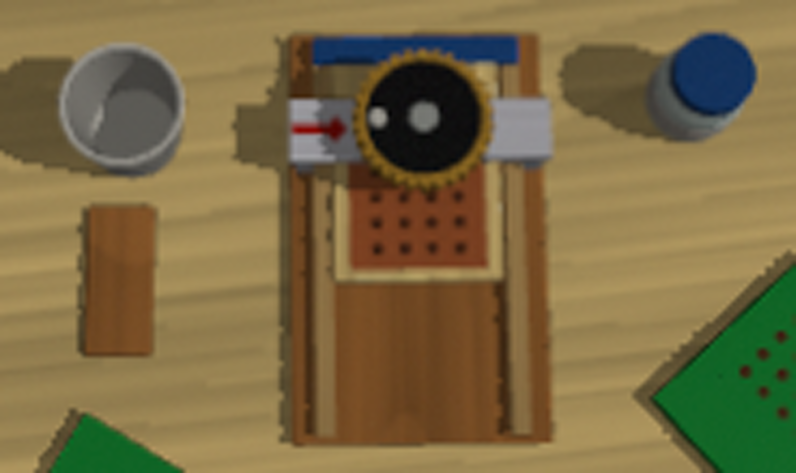

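View pics/s13.png

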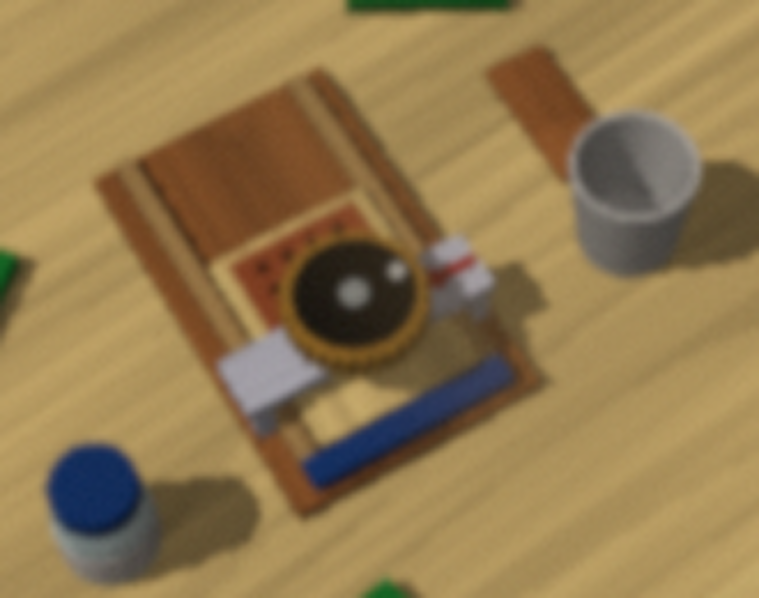

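```bash
python3 - <<'E'
from fit import *
t=pickle.load(open("top1.pkl","rb"))[1:];s=pickle.load(open("scene1.pkl","rb"))[1:]
p=[.59704,-.08813,-.10681];c,n=np.cos(p[2]),np.sin(p[2])
J=lambda q:np.round([c*(q[0]-p[0])+n*(q[1]-p[1]),-n*(q[0]-p[0])+c*(q[1]-p[1])],4)
for nm,px,k,z in(("nearL",T(337,279),t,.028),("nearR",T(501,279),t,.028),("tile near",T(420,269),t,.028),("nearL s",S(357,189),s,.028),("nearR s",S(210,262),s,.028),("stop far L",T(314,38),t,.026),("stop near L",T(316,64),t,.026)):
    print(nm,J(ray(px,*k,z)))
d=ray(T(378,118),*t,.086);C=ray(T(424,117),*t,.086);print("dot ang",np.arctan2(*(J(d)-J(C))[::-1])-np.pi/2,J(C))
a=pickle.load(open("top0.pkl","rb"))[0];b=pickle.load(open("top1.pkl","rb"))[0]
for nm,r in(("tub",(175,215,250,285)),("jar",(172,208,388,420)),("rib",(212,255,255,280))):print(nm,np.abs(a[r[0]:r[1],r[2]:r[3]].astype(int)-b[r[0]:r[1],r[2]:r[3]]).mean())
P=lambda x,k,z:proj(w(p,(x,0,z)),*k)[0]
cc=pickle.load(open("top1.pkl","rb"))[0];save(cv2.resize(cc[170:250,300:375],None,fx=9,fy=7.5,interpolation=cv2.INTER_CUBIC),"t14.png")
for x in(-.095,-.099):print(x,((proj(w(p,(x,.03,.028)),*t)[0]-[300,170]+.5)*[9,7.5]),((proj(w(p,(x,-.03,.028)),*t)[0]-[300,170]+.5)*[9,7.5]))
E
```

```text
nearL [-0.0937  0.055 ]
nearR [-0.0946 -0.0515]
tile near [-0.0876  0.001 ]
nearL s [-0.0956  0.051 ]
nearR s [-0.0972 -0.0535]
stop far L [0.0689 0.0684]
stop near L [0.0509 0.0672]
dot ang 0.013887995930967234 [0.0003 0.0005]
tub 2.7857142857142856
jar 2.6223958333333335
rib 2.5727131782945736
-0.095 [247.02668205 475.31433846] [440.43211551 473.86810518]
-0.099 [247.23555286 486.01171045] [440.77540846 484.55542249]
```

View pics/t14.png

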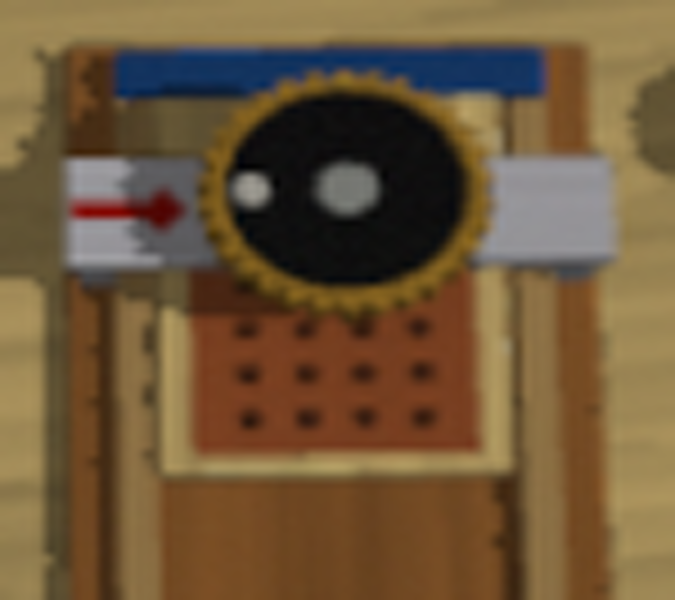

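The near edge at y≈472 matches the home prediction of 474–475, and the dot is 0.014 rad off the pointer. The tub, jar and rib are unchanged. I hand in.

```bash
python3 -c "
from plant import manip
s=manip.observe();print(s['time'],s['wrist_force'],s['tool_pos']);print(manip.sign_off())"
```

```text
20.5667 [ 0.12787119  0.14002596 -0.35069543] [0.44378203 0.29687455 0.2321532 ]
the job is handed in; nothing more can be done
None
```

The job is done and handed in at 20.6 s of the 61 s allowed; no verdict was reported.

- **Ring:** I rolled it anticlockwise with the open fingertips resting on its rim, in two strokes of about 220° each. In the second stroke the fingertips rode up the rim, so I backed off, lowered them and went on. The dot passed the pointer once and now stands at its second meeting, about 0.014 rad (1°) off in the last top view.
- **Bat:** I pushed it under the bridge only after checking the ring. The push force rose to about 20 N sideways at the stop. There was also about 16 N upward on the tool, whose cause I did not trace. In the last pictures the near edge is at jig x of about -94 mm (top view) and -96 mm (scene view), against -95 mm fully home. The two views differ by about 2 mm, which is the calibration error.
- **Everything else:** The tub, jar and rib look unchanged from the first top picture, and the green look-alikes were not used. The arm was clear, with no contact force, when I handed in.

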